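# Open the stall's gas valve with the long T-key

### The arm

A 7-joint arm with a two-finger parallel gripper is mounted at the origin on the work surface. World frame = base frame: x ahead of the robot, y to its left, z up, the work surface at z = 0. Lengths are in m, angles in degrees, forces in N, time in s.
With the tool pointing down it reaches from about 0.425 to 0.875 m from the base axis. Payload 4.7 kg.
Tool frame: the origin (TCP) lies on the mounting face of the last link; the fingertips stand 182 mm ahead of it and the grasp point (between the pads) lies 164 mm ahead of it; z points along the fingers, y is the line along which they close (so a half turn about z gives the same grasp; the last joint's range is limited). The gripper opens to 87 mm and grips with 3 to 60 N. Pads are 19 mm wide; open, the fingers measure 117 mm over their backs; the gripper's body (75 mm by 190 mm) begins 51 mm behind the grasp point.
Start: joints at [0.808, 18.392, -4.016, 83.108, 1.295, 78.541, -3.26], TCP at [0.65, -0, 0.405] pointing down, gripper open.
Joint ranges: [-163.93, 163.93], [-17.29, 119.83], [-79.2, 71.16], [3.27, 140.29], [-89.18, 269.18], [5.43, 117.66], [-154.24, 154.24]. Speed limits (degrees/s): [147.25, 147.25, 180, 180, 180, 180, 180].

### API

Orientations are given as [roll, pitch, yaw] about the fixed x, y, z axes, in that order (R = Rz(yaw) Ry(pitch) Rx(roll)).
In Python, from cell import env gives the robot as it stands.
- The arm moves only by the tool servo_tool, never from a script. Its argument "plan" is a list of rows, each an object with "xyz": the shift along the tool's x, y, z in cm, a list of three; "twist": the turn, a rotation vector about the tool's x, y, z in degrees, a list of three; "jaw": the closure, from 0 (fully open) to 1 (shut). In form: [{"xyz": [x, y, z], "twist": [wx, wy, wz], "jaw": jaw}, ...]. A call has 1 to 10 rows; each row is the pose to reach, as a shift and turn from the pose commanded when the call began, along the tool's axes at that moment; what a row does not reach only later rows make up. A row lasts 1/12 s, in which the tool goes at most 41.7 mm and 7.16 degrees, less where a joint would pass 70% of its speed; a pose out of reach is approached as far as the arm can. A call with a gripper value outside its range is refused whole. The fingers move at their own pace and stop on an object; "newtons" is the grip in N (left out, the last holds). Time passes only in rows, so rows that repeat a pose let the fingers close. It gives the time, the measured TCP pose, the force, the opening and the grip force at its end, in the units of the state.
- env.get_obs(): the state, without advancing time (a new reading comes with each control period).
- env.read_camera(name): name is "scene" or "side" or "wrist"; returns a dict with "img" (420x560x3 uint8, red, green, blue), "camera_matrix" (3x3 intrinsics, pixels), "R" (3x3) and "t" (3): a world point X has camera coordinates R X + t. Camera axes: x right, y down, z forward; pixel columns grow to the right and rows downward; lengths in m; the calibration is good to about 2 mm. A picture is of the moment at which its call begins. There is no depth.
- env.sign_off(): hands the job in; it is judged then, once.
The state is a dict: "time_s": time; "qpos": joint angles; "joint_velocities": joint speeds; "effort": joint torques, N m; "tool_pos": TCP position; "tool_rot": TCP orientation; "force": force on the tool from outside, world axes, zero at the start; "wrist_torque": the same for the moment, N m; "grip_width": finger opening in m; "grasp_force": force on a finger pad.
Only numpy, scipy, OpenCV 4.12 (cv2) and the standard library are available. Lean on these libraries where they do the work, as an engineer would, in place of code of your own. Each camera call takes 0.05 s, during which the arm holds its last target. There are 200 camera calls.

### The job

Turn on the gas for the rotisserie: draw the long T-key out of its stand, lower it down the deep shaft of the grey gas box until it drops fully over the square stem at the bottom, and turn it anticlockwise (seen from above) until the valve is fully open against its stop. Feel your way gently, never forcing key, stem or stop (no more than about 25 N of push or 0.3 N m of twist), leave the key standing on the stem, let go of it, and leave the other things on the table alone.

Things in the scene. Friction and masses are not known exactly. Their poses are not given: they have to be found in the camera images.
- key_grip (a point): Centre of the T-key's cross-bar, the place to grip it: a flat-sided steel bar 100 mm long (its x axis), 14 mm thick (y), 22 mm high (z), at the top of a 14 mm round rod. The key is 186 mm tall, weighs 0.25 to 0.5 kg, and stands upright and loose in its stand at the start, its foot 8 mm above the table.
- key_foot (a point): Centre of the open underside of the key's socket foot, 175 mm straight below key_grip, axes as key_grip. The foot is 26 mm square outside (37 mm over the corners), 34 mm tall; its socket is an 18 mm square hole, 26 mm deep, open downwards, sides parallel to the key's x and y.
- stand_mouth (a point): Centre of the top of the key stand: an upright steel tube, 58 mm outside and 48 mm inside diameter, its mouth 85 mm above the table, on a round foot of 110 mm diameter; fixed to the table.
- gasbox: The grey gas box: 110 x 110 mm in plan, 130 mm tall, fixed to the table, with two pipes out of its +x side; origin at the centre of its underside, z up. A round vertical shaft of 42 mm diameter goes down its middle.
- shaft_mouth (a point): Centre of the mouth of the shaft, on top of the gas box, 130 mm above the table; axes as the box.
- shaft_floor (a point): Centre of the floor of the shaft, 120 mm below the mouth. With the key fully home its foot is on the floor or within a few mm of it; while its square is not lined up with the stem it stays on the shoulder of the stem, 20 to 21 mm above the floor. It drops over within about 0.1 rad of the stem's square (the same every quarter turn).
- stem_tip (a point): Centre of the top of the brass stem, 26 mm above the shaft floor, 94 mm below the mouth; axes as the box, NOT the stem's. The stem is 16 mm square, with a round cone for its top 5 mm (16 to 10 mm across). Its flat sides stand to the box's axes at the valve reading plus an unmeasured angle between -0.6 and +0.6 rad (anticlockwise positive), to be felt for with the key.
- valve (a joint): Turn of the stem in rad: 0 closed, growing anticlockwise seen from above, 1.3 at the stop, fully open (it gives about a hundredth when pressed). It starts at 0 to 0.3, turns with about 0.15 N m of friction and stays where it is left. The key has about 0.13 rad of play on the stem either way before it drives it.
- jar_mid (a point): Centre of a loose sauce jar, 60 mm diameter, 90 mm tall, not part of the work.
- mug_mid (a point): Centre of a loose white mug, 80 mm diameter, 90 mm tall, not part of the work.
- tin_mid (a point): Centre of a loose copper-brown tin, 70 x 110 x 55 mm, not part of the work.
- fork_mid (a point): Centre of the collar of a loose two-pronged spit fork lying on the table, about 160 mm long, 32 mm wide and 30 mm high at its collar, not part of the work.
Mind the look-alikes: they are no part of the job. What is shaped like the part that bears key_grip but blue, orange or pink is not meant.

How it is judged:
By the outcome, as a careful person would: the job done as asked, in the order asked, and still so for the second after the job is handed in, with the robot touching nothing.
It also fails if it takes over 72 s, if anything falls off the work surface, if the arm or the gripper's body presses on something with over 40 N, if the wrist force passes 120 N, or if a joint passes its speed limit or range.

## Working session

There is one attempt and no reset: what is moved stays moved. The work goes in short steps, Python scripts to look and compute and a tool call to move; the robot and the scene stay as the last step left them, time stands still between calls to the robot, and variables do not carry over. Pictures are saved under pics/ and viewed, at most 10 in all, crops included, and the job is handed in when it is done.

Besides the shell and the picture viewer there is one more tool, called after "Call:" by a JSON object that holds its "fn" and its "kwargs", one argument or row to a line. servo_tool: Moves the arm, as the interface text tells. Its arguments: {"type":"object","properties":{"plan":{"type":"array","items":{"type":"object","properties":{"xyz":{"type":"array","items":{"type":"number"}},"twist":{"type":"array","items":{"type":"number"}},"jaw":{"type":"number"}}}},"newtons":{"type":"number"}},"required":["plan"]}

```bash
mkdir -p pics; ls
python3 - <<'E'
from cell import env
import cv2,numpy as np
a=env.read_camera("scene");b=env.read_camera("side")
for n,c in(("scene",a),("side",b)):
    cv2.imwrite(f"pics/{n}0.png",c["img"][:,:,::-1]);print(n,c["camera_matrix"].tolist(),np.round(-c["R"].T@c["t"],3),np.round(c["R"],3).tolist())
print(env.get_obs())
E
```

```text
pics
scene [[379.79366707197545, 0.0, 278.66172383205577], [0.0, 379.79366707197545, 210.83526136725064], [0.0, 0.0, 1.0]] [ 1.339 -0.193  0.866] [[0.266, 0.964, -0.012], [0.666, -0.192, -0.72], [-0.697, 0.183, -0.694]]
side [[493.8542873914874, 0.0, 281.4789293055611], [0.0, 493.8542873914874, 213.26983429941347], [0.0, 0.0, 1.0]] [ 0.189 -0.718  1.184] [[0.867, -0.499, -0.003], [-0.391, -0.674, -0.626], [0.31, 0.544, -0.779]]
{'time_s': 0.1, 'qpos': array([ 0.80860973, 18.4341269 , -4.01774442, 83.16757093,  1.29467575,
       78.5409802 , -3.25789281]), 'joint_velocities': array([-0.05363783, -0.07865136, -0.03354219, -0.06821966,  0.14462163,
       -0.10400594, -0.0530716 ]), 'effort': array([ 1.37795760e-04, -4.92569017e+01, -4.06077392e-01, -3.13399816e+01,
       -6.42974046e-02,  3.95253638e-02,  6.49213871e-05]), 'tool_pos': array([ 6.49816101e-01, -1.75681757e-05,  4.03781681e-01]), 'tool_rot': array([-1.79902545e+02,  4.43989663e-03,  9.00051235e+01]), 'force': array([-0.32185541, -0.84748371, -0.03647574]), 'wrist_torque': array([-0.03616571, -0.04044915,  0.04077952]), 'grasp_force': 0.0, 'grip_width': 0.08690989938504948}
```

View pics/scene0.png

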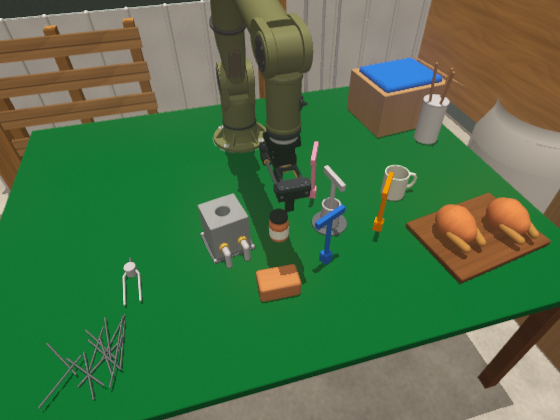

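View pics/side0.png

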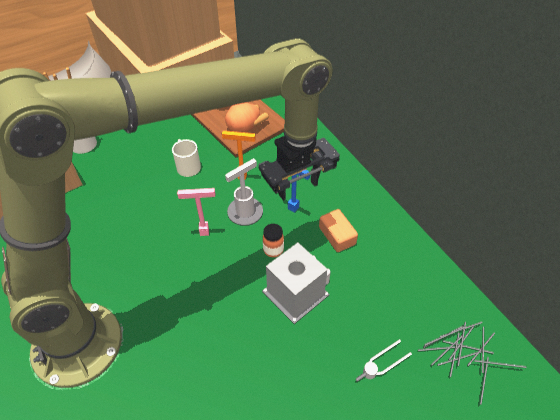

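The scene view shows the steel key's bar at about (334,178), its stand at (330,215) and the box mouth at (222,211). In the side view they are at (241,170), (244,205) and (297,268). I'll enlarge both views to get better pixel positions.

Run:
```python
import cv2,numpy as np
a=cv2.imread("pics/scene0.png");b=cv2.imread("pics/side0.png")
f=lambda i,x,y,w,h,k:cv2.resize(i[y:y+h,x:x+w],None,fx=k,fy=k,interpolation=cv2.INTER_CUBIC)
top=np.hstack([f(a,190,150,160,120,2.5),f(b,190,130,160,120,2.5)])
# box views
bot=np.hstack([f(a,190,180,80,60,5),f(b,257,235,80,60,5)])
cv2.imwrite("pics/crop.png",np.vstack([top,bot]))
```

```text
(no output)
```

View pics/crop.png

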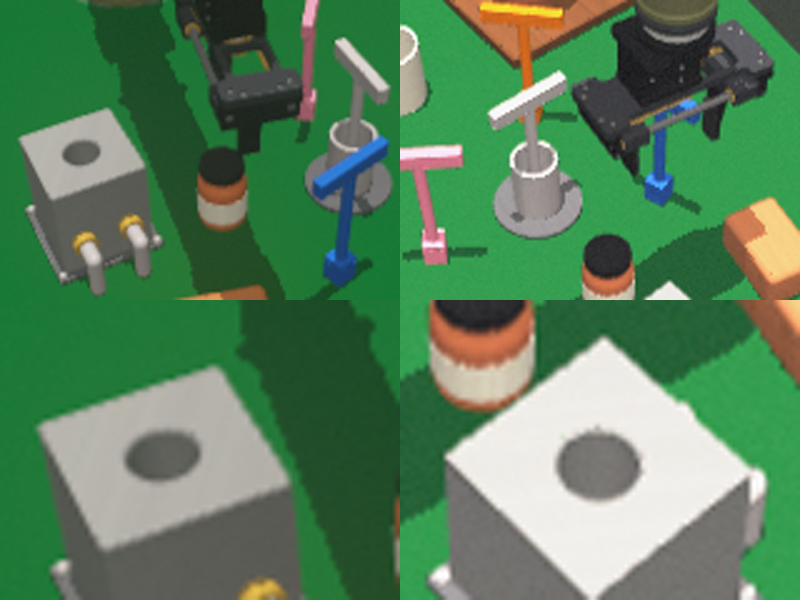

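The crop shows the shaft mouth, the corners of the box top, both ends of the steel key bar and the stand mouth in both views. I'll triangulate these.

```bash
cat > h.py <<'E'
from cell import env
import cv2,numpy as np
def P(c): return c["camera_matrix"]@np.c_[c["R"],c["t"]]
def tri(ca,cb,pa,pb):
    X=cv2.triangulatePoints(P(ca),P(cb),np.array(pa,float).T,np.array(pb,float).T);return (X[:3]/X[3]).T
def onz(c,p,z):
    p=np.atleast_2d(p);d=(np.linalg.inv(c["camera_matrix"])@np.c_[p,np.ones(len(p))].T).T@c["R"];o=-c["R"].T@c["t"]
    return o+d*((z-o[2])/d[:,2])[:,None]
E
python3 - <<'E'
from h import *
a=env.read_camera("scene");b=env.read_camera("side")
A=[(222.4,211),(197.6,205.6),(234,193.4),(248,217.4),(211,229.6),(325.6,166.4),(342.8,186.8),(331.2,204.4)]
B=[(296.6,268),(266.2,266.4),(297.6,242.6),(327,270),(296,294.6),(226.4,175.2),(254.8,160.4),(243.6,194)]
print("order check needed for corners")
Z=[.13]*5+[.194]*2+[.085]
for p,q,z in zip(A,B,Z): print(np.round(onz(a,[p],z)[0],3),np.round(onz(b,[q],z)[0],3))
print(np.round(tri(a,b,A[5:],B[5:]),3),np.round(tri(a,b,A[:1],B[:1]),3))
E
```

```text
order check needed for corners
[ 0.557 -0.15   0.13 ] [ 0.554 -0.154  0.13 ]
[ 0.515 -0.214  0.13 ] [ 0.49  -0.112  0.13 ]
[ 0.492 -0.105  0.13 ] [ 0.596 -0.088  0.13 ]
[ 0.601 -0.086  0.13 ] [ 0.616 -0.197  0.13 ]
[ 0.619 -0.191  0.13 ] [ 0.513 -0.218  0.13 ]
[0.523 0.164 0.194] [0.519 0.165 0.194]
[0.622 0.177 0.194] [0.614 0.177 0.194]
[0.571 0.173 0.085] [0.566 0.169 0.085]
[[0.52  0.166 0.192]
 [0.616 0.181 0.189]
 [0.568 0.173 0.08 ]] [[ 0.554 -0.151  0.127]]
```

Run:
```python
from h import *
a=env.read_camera("scene");b=env.read_camera("side")
# bar ends: blue, orange, pink
A=[(317,225),(343,208),(386,192),(389,175),(314,165),(317,144)]
B=[(285,176),(310,172),(222.5,133.5),(254,135.5),(190,193),(214,193)]
for p,q in zip(A,B): print(np.round(onz(a,[p],.185)[0],3),np.round(onz(b,[q],.185)[0],3))
o=env.get_obs();print(o["tool_pos"],o["time_s"])
```

```text
[0.73  0.065 0.185] [0.661 0.089 0.185]
[0.691 0.15  0.185] [0.729 0.068 0.185]
[0.665 0.286 0.185] [0.587 0.333 0.185]
[0.6   0.328 0.185] [0.664 0.278 0.185]
[0.496 0.139 0.185] [0.409 0.163 0.185]
[0.395 0.184 0.185] [0.465 0.131 0.185]
[ 6.49937920e-01 -1.79944061e-05  4.04401542e-01] 0.3
```

Call:
{"fn": "servo_tool", "kwargs": {
  "plan": [
    {"xyz":[3,-1.5,-1],"twist":[0,0,7],"jaw":0},
    {"xyz":[6,-3,-1],"twist":[0,0,14],"jaw":0},
    {"xyz":[9,-4.5,-1],"twist":[0,0,21],"jaw":0},
    {"xyz":[12,-6,-1],"twist":[0,0,28],"jaw":0},
    {"xyz":[15,-7.5,-1],"twist":[0,0,35],"jaw":0},
    {"xyz":[17.2,-8.1,-1],"twist":[0,0,42],"jaw":0},
    {"xyz":[17.2,-8.1,-1],"twist":[0,0,49],"jaw":0},
    {"xyz":[17.2,-8.1,-1],"twist":[0,0,56],"jaw":0},
    {"xyz":[17.2,-8.1,-1],"twist":[0,0,63],"jaw":0},
    {"xyz":[17.2,-8.1,-1],"twist":[0,0,70],"jaw":0}
  ]
}}

```text
time_s: 1.13
tool_pos: [0.5689, 0.1722, 0.4148]
tool_rot: [180.0, -0.0, 19.7]
force: [0.4, 1.1, -0.0]
grip_width: 0.087
grasp_force: 0.0
```

Call:
{"fn": "servo_tool", "kwargs": {
  "plan": [
    {"xyz":[0,0,0],"twist":[0,0,6],"jaw":0},
    {"xyz":[0,0,0],"twist":[0,0,12],"jaw":0},
    {"xyz":[0,0,0],"twist":[0,0,12],"jaw":0}
  ]
}}

```text
time_s: 1.38
tool_pos: [0.569, 0.172, 0.4147]
tool_rot: [180.0, -0.0, 7.9]
force: [-0.1, -0.6, -0.3]
grip_width: 0.0868
grasp_force: 0.0
```

Run:
```python
from h import *
w=env.read_camera("wrist");cv2.imwrite("pics/w1.png",w["img"][:,:,::-1])
o=env.get_obs();print(o["tool_pos"],o["tool_rot"],o["qpos"],o["force"],o["time_s"])
np.set_printoptions(precision=3,suppress=True)
p=lambda X:(lambda h:h[:2]/h[2])(w["camera_matrix"]@(w["R"]@np.array(X)+w["t"]))
for X in([.52,.166,.194],[.616,.18,.194],[.569,.172,.085]):print(p(X))
```

```text
[0.56896369 0.1720012  0.41472949] [1.79991436e+02 7.02407601e-04 8.12209980e+00] [ -17.44229254   11.40308937   -2.24712499   90.61560644    0.46254102
   77.99262256 -101.61925143] [-0.4746653  -0.90976878 -0.75439712] 1.4333
[280.565 301.698]
[278.978 161.285]
[281.874 195.087]
```

View pics/w1.png

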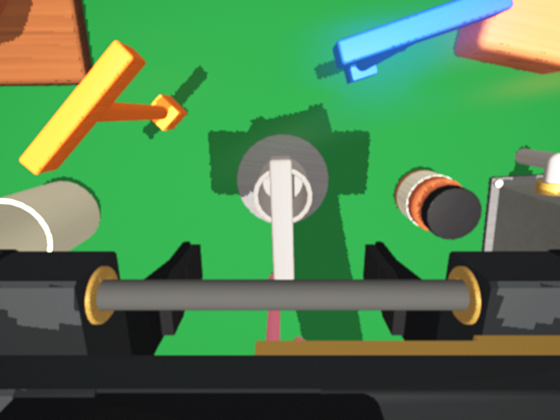

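The wrist view shows the bar running from (280,158) to (284,285), within 2 mm of where I predicted. I'll go down and grip it.

Call:
{"fn": "servo_tool", "kwargs": {
  "plan": [
    {"xyz":[0,0,2],"twist":[0,0,0],"jaw":0},
    {"xyz":[0,0,4],"twist":[0,0,0],"jaw":0},
    {"xyz":[0,0,6],"twist":[0,0,0],"jaw":0},
    {"xyz":[0,0,6.8],"twist":[0,0,0],"jaw":0},
    {"xyz":[0,0,6.8],"twist":[0,0,0],"jaw":0},
    {"xyz":[0,0,6.8],"twist":[0,0,0],"jaw":0.9},
    {"xyz":[0,0,6.8],"twist":[0,0,0],"jaw":0.9},
    {"xyz":[0,0,6.8],"twist":[0,0,0],"jaw":0.9},
    {"xyz":[0,0,6.8],"twist":[0,0,0],"jaw":0.9}
  ],
  "newtons": 40
}}

```text
time_s: 2.18
tool_pos: [0.5694, 0.1721, 0.3481]
tool_rot: [-180.0, -0.1, 8.0]
force: [-0.0, -0.9, -0.5]
grip_width: 0.0681
grasp_force: 0.0
```

Call:
{"fn": "servo_tool", "kwargs": {
  "plan": [
    {"xyz":[0,0,0],"twist":[0,0,0],"jaw":1},
    {"xyz":[0,0,0],"twist":[0,0,0],"jaw":1},
    {"xyz":[0,0,0],"twist":[0,0,0],"jaw":1}
  ]
}}

```text
time_s: 2.43
tool_pos: [0.569, 0.172, 0.3471]
tool_rot: [-180.0, -0.0, 8.0]
force: [-0.5, -0.2, 0.3]
grip_width: 0.0483
grasp_force: 0.0
```

Call:
{"fn": "servo_tool", "kwargs": {
  "plan": [
    {"xyz":[0,0,0],"twist":[0,0,0],"jaw":1},
    {"xyz":[0,0,0],"twist":[0,0,0],"jaw":1},
    {"xyz":[0,0,0],"twist":[0,0,0],"jaw":1},
    {"xyz":[0,0,0],"twist":[0,0,0],"jaw":1},
    {"xyz":[0,0,0],"twist":[0,0,0],"jaw":1},
    {"xyz":[0,0,0],"twist":[0,0,0],"jaw":1},
    {"xyz":[0,0,0],"twist":[0,0,0],"jaw":1},
    {"xyz":[0,0,0],"twist":[0,0,0],"jaw":1}
  ]
}}

```text
time_s: 3.1
tool_pos: [0.569, 0.172, 0.3468]
tool_rot: [180.0, -0.0, 8.0]
force: [0.8, -0.1, -0.6]
grip_width: 0.0138
grasp_force: 39.9
```

Call:
{"fn": "servo_tool", "kwargs": {
  "plan": [
    {"xyz":[0,0,-0.5],"twist":[0,0,0],"jaw":1},
    {"xyz":[0,0,-1.5],"twist":[0,0,0],"jaw":1},
    {"xyz":[0,0,-3.5],"twist":[0,0,0],"jaw":1},
    {"xyz":[0,0,-5.5],"twist":[0,0,0],"jaw":1},
    {"xyz":[0,0,-7.5],"twist":[0,0,0],"jaw":1},
    {"xyz":[0,0,-9.5],"twist":[0,0,0],"jaw":1},
    {"xyz":[0,0,-11.5],"twist":[0,0,0],"jaw":1},
    {"xyz":[0,0,-13.5],"twist":[0,0,0],"jaw":1},
    {"xyz":[0,0,-15],"twist":[0,0,0],"jaw":1},
    {"xyz":[0,0,-15],"twist":[0,0,0],"jaw":1}
  ]
}}

```text
time_s: 3.93
tool_pos: [0.5692, 0.1721, 0.5011]
tool_rot: [-179.9, -0.4, 8.0]
force: [0.2, 0.3, -3.4]
grip_width: 0.0137
grasp_force: 39.9
```

Call:
{"fn": "servo_tool", "kwargs": {
  "plan": [
    {"xyz":[-0.3,1.5,0],"twist":[0,0,3],"jaw":1},
    {"xyz":[-0.8,4.5,0],"twist":[0,0,6],"jaw":1},
    {"xyz":[-1.5,8,0],"twist":[0,0,9],"jaw":1},
    {"xyz":[-2.1,11.5,0],"twist":[0,0,12],"jaw":1},
    {"xyz":[-2.8,15,0],"twist":[0,0,15],"jaw":1},
    {"xyz":[-3.5,19,0],"twist":[0,0,19],"jaw":1},
    {"xyz":[-4.3,23,0],"twist":[0,0,23],"jaw":1},
    {"xyz":[-5,27,0],"twist":[0,0,27],"jaw":1},
    {"xyz":[-5.6,30,0],"twist":[0,0,29],"jaw":1},
    {"xyz":[-5.9,31.8,0],"twist":[0,0,31],"jaw":1}
  ]
}}

```text
time_s: 4.77
tool_pos: [0.5533, -0.1564, 0.4958]
tool_rot: [179.8, 0.1, -23.5]
force: [-0.0, -0.6, -4.7]
grip_width: 0.0138
grasp_force: 39.9
```

Call:
{"fn": "servo_tool", "kwargs": {
  "plan": [
    {"xyz":[0,0,0],"twist":[0,0,0],"jaw":1},
    {"xyz":[0,0,0.5],"twist":[0,0,0],"jaw":1},
    {"xyz":[0,0,1],"twist":[0,0,0],"jaw":1},
    {"xyz":[0,0,1],"twist":[0,0,0],"jaw":1},
    {"xyz":[0,0,1],"twist":[0,0,0],"jaw":1},
    {"xyz":[0,0,1],"twist":[0,0,0],"jaw":1}
  ]
}}

```text
time_s: 5.27
tool_pos: [0.5551, -0.1498, 0.4865]
tool_rot: [-180.0, 0.0, -22.9]
force: [0.3, -0.4, -4.9]
grip_width: 0.0138
grasp_force: 39.9
```

Run:
```python
from h import *
o=env.get_obs();print(o["tool_pos"],o["tool_rot"],o["qpos"],o["force"],o["wrist_torque"],o["time_s"])
a=env.read_camera("scene")["img"];b=env.read_camera("side")["img"]
f=lambda i,x,y:cv2.resize(i[y:y+120,x:x+80],None,fx=5,fy=5,interpolation=cv2.INTER_CUBIC)
cv2.imwrite("pics/c2.png",np.hstack([f(a,185,125),f(b,257,185)])[:,:,::-1])
```

```text
[ 0.55511445 -0.1497723   0.48650995] [-1.79991577e+02  2.47019260e-02 -2.28613980e+01] [  0.49008315   7.54993297  13.40652432  87.19038837  -1.76340646
  85.48834321 -98.93741132] [ 0.29069413 -0.39632729 -4.89779384] [ 0.13266905  0.16682489 -0.0257347 ] 5.2667
```

View pics/c2.png

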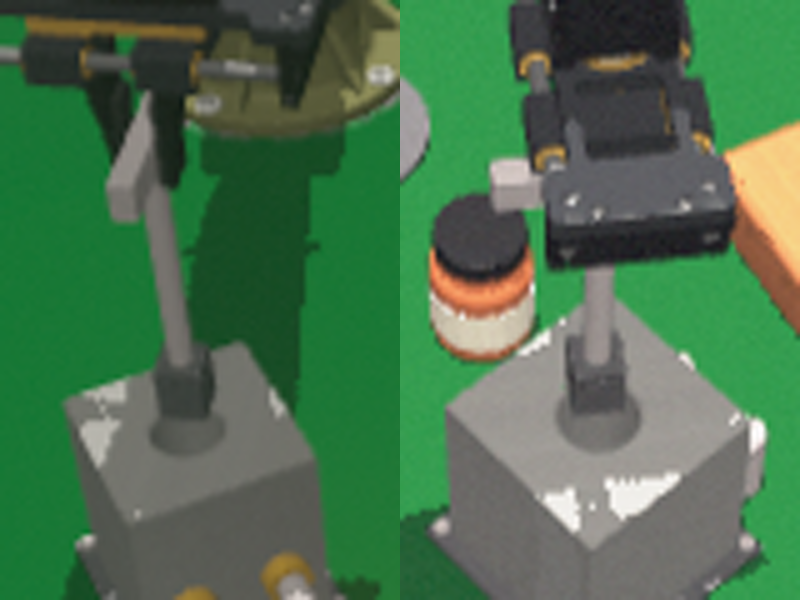

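Run:
```python
from h import *
a=env.read_camera("scene");b=env.read_camera("side")
T=np.array([.5551,-.1498]);y=np.radians(-22.9);R=np.array([[np.cos(y),-np.sin(y)],[np.sin(y),np.cos(y)]])
for n,c,x0,y0,ox in(("scene",a,185,125,0),("side",b,257,185,400)):
    pr=lambda X:(lambda h:np.round(((h[:2]/h[2])-[x0,y0])*5+[ox,0],0))(c["camera_matrix"]@(c["R"]@np.array(X)+c["t"]))
    print(n,"foot b",[pr([*(T+R@[i*.013,j*.013]),.1475]).tolist() for i,j in((1,1),(1,-1),(-1,-1),(-1,1))])
    print("foot t",[pr([*(T+R@[i*.013,j*.013]),.1815]).tolist() for i,j in((1,1),(1,-1),(-1,-1),(-1,1))])
    C=np.array([[*(np.array([.555,-.151])+.021*np.array([np.cos(t),np.sin(t)])),.13] for t in np.linspace(0,6.28,60)])
    q=np.array([pr(X) for X in C]);print("mouth",q.min(0),q.max(0))
    # image segmentation: sub-pixel scale px/mm
    print("px per cm x,y",pr([.565,-.151,.13])-pr([.555,-.151,.13]),pr([.555,-.141,.13])-pr([.555,-.151,.13]))
```

```text
scene foot b [[201.0, 423.0], [155.0, 419.0], [166.0, 388.0], [212.0, 391.0]]
foot t [[194.0, 377.0], [147.0, 374.0], [159.0, 342.0], [205.0, 346.0]]
mouth [147. 403.] [222. 455.]
px per cm x,y [ 3. 12.] [17. -3.]
side foot b [[619.0, 364.0], [627.0, 408.0], [575.0, 413.0], [568.0, 370.0]]
foot t [[621.0, 326.0], [629.0, 370.0], [576.0, 375.0], [568.0, 331.0]]
mouth [556. 375.] [639. 445.]
px per cm x,y [17. -8.] [-10. -14.]
```

The foot and shaft mouth agree with prediction to within about 1 mm: in scene the foot spans 157–213 and the mouth 149–225; in side they span 567–628 and 556–641. I'll correct by 1 mm and lower the key.

Call:
{"fn": "servo_tool", "kwargs": {
  "plan": [
    {"xyz":[0.06,0.08,0],"twist":[0,0,0],"jaw":1},
    {"xyz":[0.06,0.08,0.5],"twist":[0,0,0],"jaw":1},
    {"xyz":[0.06,0.08,1],"twist":[0,0,0],"jaw":1},
    {"xyz":[0.06,0.08,1.5],"twist":[0,0,0],"jaw":1},
    {"xyz":[0.06,0.08,2],"twist":[0,0,0],"jaw":1},
    {"xyz":[0.06,0.08,2.5],"twist":[0,0,0],"jaw":1},
    {"xyz":[0.06,0.08,3],"twist":[0,0,0],"jaw":1},
    {"xyz":[0.06,0.08,3],"twist":[0,0,0],"jaw":1}
  ]
}}

```text
time_s: 6.13
tool_pos: [0.5548, -0.152, 0.4552]
tool_rot: [180.0, 0.1, -23.0]
force: [-0.1, 0.3, -4.6]
grip_width: 0.0135
grasp_force: 39.9
```

Call:
{"fn": "servo_tool", "kwargs": {
  "plan": [
    {"xyz":[0,0,1],"twist":[0,0,0],"jaw":1},
    {"xyz":[0,0,2],"twist":[0,0,0],"jaw":1},
    {"xyz":[0,0,3],"twist":[0,0,0],"jaw":1},
    {"xyz":[0,0,4],"twist":[0,0,0],"jaw":1},
    {"xyz":[0,0,5],"twist":[0,0,0],"jaw":1},
    {"xyz":[0,0,6],"twist":[0,0,0],"jaw":1},
    {"xyz":[0,0,6.5],"twist":[0,0,0],"jaw":1},
    {"xyz":[0,0,7],"twist":[0,0,0],"jaw":1},
    {"xyz":[0,0,7],"twist":[0,0,0],"jaw":1}
  ]
}}

```text
time_s: 6.88
tool_pos: [0.5548, -0.152, 0.3855]
tool_rot: [180.0, 0.1, -23.0]
force: [-0.8, 0.6, -4.4]
grip_width: 0.0137
grasp_force: 39.9
```

```bash
cat > s.py <<'E'
from cell import env
import numpy as np
np.set_printoptions(precision=4,suppress=True)
o=env.get_obs()
for k in("time_s","tool_pos","tool_rot","force","wrist_torque","qpos","grip_width"):print(k,o[k])
E
python3 s.py
```

```text
time_s 6.8833
tool_pos [ 0.5548 -0.152   0.3855]
tool_rot [179.9758   0.0961 -23.003 ]
force [-0.7529  0.5596 -4.4082]
wrist_torque [0.1445 0.1197 0.0031]
qpos [  0.8851   9.8576  13.2853  96.1087  -2.3317  74.4037 -98.3908]
grip_width 0.013698674928290093
```

Call:
{"fn": "servo_tool", "kwargs": {
  "plan": [
    {"xyz":[0,-0.1,0.2],"twist":[0,0,0],"jaw":1},
    {"xyz":[0,-0.1,0.5],"twist":[0,0,0],"jaw":1},
    {"xyz":[0,-0.1,0.8],"twist":[0,0,0],"jaw":1},
    {"xyz":[0,-0.1,1.1],"twist":[0,0,0],"jaw":1},
    {"xyz":[0,-0.1,1.3],"twist":[0,0,0],"jaw":1},
    {"xyz":[0,-0.1,1.4],"twist":[0,0,0],"jaw":1},
    {"xyz":[0,-0.1,1.5],"twist":[0,0,0],"jaw":1},
    {"xyz":[0,-0.1,1.5],"twist":[0,0,0],"jaw":1}
  ]
}}

```text
time_s: 7.55
tool_pos: [0.5554, -0.1512, 0.3716]
tool_rot: [180.0, 0.0, -23.0]
force: [0.5, 0.4, -4.8]
grip_width: 0.0136
grasp_force: 39.9
```

Call:
{"fn": "servo_tool", "kwargs": {
  "plan": [
    {"xyz":[0,0,0.1],"twist":[0,0,0],"jaw":1},
    {"xyz":[0,0,0.1],"twist":[0,0,0],"jaw":1}
  ]
}}

```text
time_s: 7.72
tool_pos: [0.5555, -0.1512, 0.3707]
tool_rot: [180.0, -0.0, -23.0]
force: [0.1, -0.6, -3.9]
grip_width: 0.0135
grasp_force: 39.9
```

Call:
{"fn": "servo_tool", "kwargs": {
  "plan": [
    {"xyz":[0,0,0.1],"twist":[0,0,0],"jaw":1},
    {"xyz":[0,0,0.1],"twist":[0,0,0],"jaw":1}
  ]
}}

```text
time_s: 7.88
tool_pos: [0.5555, -0.1512, 0.3697]
tool_rot: [-180.0, -0.0, -23.0]
force: [0.0, -0.4, -4.6]
grip_width: 0.0137
grasp_force: 39.9
```

```bash
python3 s.py
```

```text
time_s 7.8833
tool_pos [ 0.5555 -0.1512  0.3697]
tool_rot [-179.9979   -0.0098  -22.9977]
force [ 0.0366 -0.3726 -4.5619]
wrist_torque [ 0.062   0.0263 -0.0254]
qpos [  0.8881  10.4331  13.2083  97.2913  -2.4864  72.5512 -98.3666]
grip_width 0.013684971451567777
```

Foot is at 0.0307. I'll creep to contact.

Call:
{"fn": "servo_tool", "kwargs": {
  "plan": [
    {"xyz":[0,0,0.05],"twist":[0,0,0],"jaw":1},
    {"xyz":[0,0,0.1],"twist":[0,0,0],"jaw":1},
    {"xyz":[0,0,0.1],"twist":[0,0,0],"jaw":1}
  ]
}}

```text
time_s: 8.13
tool_pos: [0.5556, -0.1513, 0.3695]
tool_rot: [-180.0, -0.1, -23.0]
force: [-0.4, 0.2, -0.4]
grip_width: 0.0134
grasp_force: 39.9
```

Call:
{"fn": "servo_tool", "kwargs": {
  "plan": [
    {"xyz":[0,0,0.05],"twist":[0,0,0],"jaw":1},
    {"xyz":[0,0,0.05],"twist":[0,0,0],"jaw":1}
  ]
}}

```text
time_s: 8.3
tool_pos: [0.5557, -0.1513, 0.3694]
tool_rot: [-180.0, -0.1, -23.0]
force: [-0.5, -0.0, 3.8]
grip_width: 0.0132
grasp_force: 39.9
```

Call:
{"fn": "servo_tool", "kwargs": {
  "plan": [
    {"xyz":[0,0,0.03],"twist":[0,0,-1.5],"jaw":1},
    {"xyz":[0,0,0.03],"twist":[0,0,-3],"jaw":1},
    {"xyz":[0,0,0.03],"twist":[0,0,-4.5],"jaw":1},
    {"xyz":[0,0,0.03],"twist":[0,0,-6],"jaw":1},
    {"xyz":[0,0,0.03],"twist":[0,0,-7.5],"jaw":1},
    {"xyz":[0,0,0.03],"twist":[0,0,-9],"jaw":1},
    {"xyz":[0,0,0.03],"twist":[0,0,-10.5],"jaw":1},
    {"xyz":[0,0,0.03],"twist":[0,0,-12],"jaw":1}
  ]
}}

```text
time_s: 8.97
tool_pos: [0.5557, -0.1514, 0.3694]
tool_rot: [180.0, -0.1, -10.9]
force: [-1.9, 0.9, 4.2]
grip_width: 0.0138
grasp_force: 39.9
```

```bash
python3 s.py
```

```text
time_s 8.9667
tool_pos [ 0.5557 -0.1514  0.3694]
tool_rot [179.9972  -0.1236 -10.9426]
force [-1.8929  0.8954  4.2364]
wrist_torque [ 0.0548  0.4908 -0.0531]
qpos [  1.8186  10.4274  12.1755  97.2966  -2.2987  72.3953 -86.4529]
grip_width 0.013806678324620111
```

Still on the shoulder. I'll keep sweeping.

Call:
{"fn": "servo_tool", "kwargs": {
  "plan": [
    {"xyz":[0,0,0.02],"twist":[0,0,-1.5],"jaw":1},
    {"xyz":[0,0,0.02],"twist":[0,0,-3],"jaw":1},
    {"xyz":[0,0,0.02],"twist":[0,0,-4.5],"jaw":1},
    {"xyz":[0,0,0.02],"twist":[0,0,-6],"jaw":1},
    {"xyz":[0,0,0.02],"twist":[0,0,-7.5],"jaw":1},
    {"xyz":[0,0,0.02],"twist":[0,0,-9],"jaw":1}
  ]
}}

```text
time_s: 9.47
tool_pos: [0.5558, -0.1515, 0.3694]
tool_rot: [180.0, -0.1, -1.9]
force: [-1.2, 0.3, 4.3]
grip_width: 0.0136
grasp_force: 39.9
```

Call:
{"fn": "servo_tool", "kwargs": {
  "plan": [
    {"xyz":[0,0,0],"twist":[0,0,-1.5],"jaw":1},
    {"xyz":[0,0,0],"twist":[0,0,-3],"jaw":1},
    {"xyz":[0,0,0],"twist":[0,0,-4.5],"jaw":1},
    {"xyz":[0,0,0],"twist":[0,0,-6],"jaw":1}
  ]
}}

```text
time_s: 9.8
tool_pos: [0.5558, -0.1515, 0.3693]
tool_rot: [180.0, -0.1, 4.1]
force: [-0.7, -0.4, 4.6]
grip_width: 0.0137
grasp_force: 39.9
```

Call:
{"fn": "servo_tool", "kwargs": {
  "plan": [
    {"xyz":[0,0,0.01],"twist":[0,0,-1.5],"jaw":1},
    {"xyz":[0,0,0.01],"twist":[0,0,-3],"jaw":1},
    {"xyz":[0,0,0.01],"twist":[0,0,-4.5],"jaw":1},
    {"xyz":[0,0,0.01],"twist":[0,0,-6],"jaw":1}
  ]
}}

```text
time_s: 10.13
tool_pos: [0.5558, -0.1515, 0.3692]
tool_rot: [179.9, -0.1, 10.1]
force: [-1.3, -0.1, 5.3]
grip_width: 0.0138
grasp_force: 39.9
```

Call:
{"fn": "servo_tool", "kwargs": {
  "plan": [
    {"xyz":[0,0,0],"twist":[0,0,-1.5],"jaw":1},
    {"xyz":[0,0,0],"twist":[0,0,-3],"jaw":1},
    {"xyz":[0,0,0],"twist":[0,0,-4.5],"jaw":1},
    {"xyz":[0,0,0],"twist":[0,0,-6],"jaw":1}
  ]
}}

```text
time_s: 10.47
tool_pos: [0.5558, -0.1515, 0.3691]
tool_rot: [179.9, -0.1, 16.1]
force: [-1.2, 0.1, 4.2]
grip_width: 0.0136
grasp_force: 39.9
```

Call:
{"fn": "servo_tool", "kwargs": {
  "plan": [
    {"xyz":[0,0,0],"twist":[0,0,-1.5],"jaw":1},
    {"xyz":[0,0,0],"twist":[0,0,-3],"jaw":1},
    {"xyz":[0,0,0],"twist":[0,0,-4.5],"jaw":1},
    {"xyz":[0,0,0],"twist":[0,0,-6],"jaw":1}
  ]
}}

```text
time_s: 10.8
tool_pos: [0.5556, -0.1516, 0.3683]
tool_rot: [179.9, -0.1, 22.1]
force: [-0.2, 0.4, -1.3]
grip_width: 0.0138
grasp_force: 39.9
```

```bash
python3 s.py
```

```text
time_s 10.8
tool_pos [ 0.5556 -0.1516  0.3683]
tool_rot [179.9289  -0.0613  22.0568]
force [-0.2264  0.3587 -1.2934]
wrist_torque [-0.086   0.0331  0.0368]
qpos [  4.32    10.4542   9.3579  97.2812  -1.7513  72.3172 -53.8886]
grip_width 0.013798575972166488
```

The key started to drop at about 20–22°. I'll lower it here gently.

Call:
{"fn": "servo_tool", "kwargs": {
  "plan": [
    {"xyz":[0,0,0.05],"twist":[0,0,-1],"jaw":1},
    {"xyz":[0,0,0.1],"twist":[0,0,-2],"jaw":1},
    {"xyz":[0,0,0.15],"twist":[0,0,-2],"jaw":1},
    {"xyz":[0,0,0.2],"twist":[0,0,-2],"jaw":1}
  ]
}}

```text
time_s: 11.13
tool_pos: [0.5557, -0.1513, 0.3659]
tool_rot: [180.0, -0.0, 24.0]
force: [0.3, -0.1, 1.8]
grip_width: 0.0141
grasp_force: 39.9
```

```bash
python3 s.py
```

```text
time_s 11.1333
tool_pos [ 0.5557 -0.1513  0.3659]
tool_rot [179.9576  -0.0395  23.9824]
force [ 0.2936 -0.1043  1.7835]
wrist_torque [-0.2039 -0.0159  0.0134]
qpos [  4.4662  10.5547   9.174   97.4356  -1.7486  72.0924 -51.9939]
grip_width 0.014058810778754868
```

Call:
{"fn": "servo_tool", "kwargs": {
  "plan": [
    {"xyz":[0,0,0.08],"twist":[0,0,-1],"jaw":1},
    {"xyz":[0,0,0.16],"twist":[0,0,-2],"jaw":1},
    {"xyz":[0,0,0.24],"twist":[0,0,-2],"jaw":1},
    {"xyz":[0,0,0.3],"twist":[0,0,-2],"jaw":1}
  ]
}}

```text
time_s: 11.47
tool_pos: [0.5554, -0.1512, 0.3621]
tool_rot: [-180.0, 0.0, 26.0]
force: [2.1, -0.6, -1.7]
grip_width: 0.0136
grasp_force: 39.9
```

Call:
{"fn": "servo_tool", "kwargs": {
  "plan": [
    {"xyz":[0,0,0.08],"twist":[0,0,0],"jaw":1},
    {"xyz":[0,0,0.16],"twist":[0,0,0],"jaw":1},
    {"xyz":[0,0,0.24],"twist":[0,0,0],"jaw":1},
    {"xyz":[0,0,0.3],"twist":[0,0,0],"jaw":1}
  ]
}}

```text
time_s: 11.8
tool_pos: [0.5555, -0.1512, 0.3596]
tool_rot: [180.0, -0.0, 26.0]
force: [0.4, -0.8, -0.8]
grip_width: 0.0136
grasp_force: 39.9
```

```bash
python3 s.py
```

```text
time_s 11.8
tool_pos [ 0.5555 -0.1512  0.3596]
tool_rot [179.9929  -0.0011  25.9989]
force [ 0.3687 -0.7533 -0.8099]
wrist_torque [-0.3421 -0.1219  0.0591]
qpos [  4.6353  10.7951   8.9873  97.8914  -1.7635  71.4458 -49.974 ]
grip_width 0.013643584220838466
```

Call:
{"fn": "servo_tool", "kwargs": {
  "plan": [
    {"xyz":[0,0,0.1],"twist":[0,0,0],"jaw":1},
    {"xyz":[0,0,0.2],"twist":[0,0,0],"jaw":1},
    {"xyz":[0,0,0.3],"twist":[0,0,0],"jaw":1},
    {"xyz":[0,0,0.4],"twist":[0,0,0],"jaw":1},
    {"xyz":[0,0,0.5],"twist":[0,0,0],"jaw":1}
  ]
}}

```text
time_s: 12.22
tool_pos: [0.5555, -0.1512, 0.3548]
tool_rot: [180.0, -0.0, 26.0]
force: [1.0, -1.3, -0.3]
grip_width: 0.0136
grasp_force: 39.9
```

Call:
{"fn": "servo_tool", "kwargs": {
  "plan": [
    {"xyz":[0,0,0.1],"twist":[0,0,0],"jaw":1},
    {"xyz":[0,0,0.2],"twist":[0,0,0],"jaw":1},
    {"xyz":[0,0,0.3],"twist":[0,0,0],"jaw":1},
    {"xyz":[0,0,0.3],"twist":[0,0,0],"jaw":1}
  ]
}}

```text
time_s: 12.55
tool_pos: [0.5555, -0.1512, 0.3516]
tool_rot: [180.0, -0.0, 26.0]
force: [0.9, -0.2, -0.1]
grip_width: 0.0134
grasp_force: 39.9
```

Call:
{"fn": "servo_tool", "kwargs": {
  "plan": [
    {"xyz":[0,0,0.1],"twist":[0,0,0],"jaw":1},
    {"xyz":[0,0,0.1],"twist":[0,0,0],"jaw":1}
  ]
}}

```text
time_s: 12.72
tool_pos: [0.5555, -0.1512, 0.3507]
tool_rot: [180.0, -0.0, 26.0]
force: [0.6, -0.5, 1.0]
grip_width: 0.0139
grasp_force: 39.9
```

```bash
python3 s.py
```

```text
time_s 12.7167
tool_pos [ 0.5555 -0.1512  0.3507]
tool_rot [179.9876  -0.011   26.0036]
force [ 0.6466 -0.5031  1.0026]
wrist_torque [-0.3137 -0.1235  0.0169]
qpos [  4.6648  11.1627   8.9665  98.516   -1.8321  70.4472 -49.9192]
grip_width 0.013878082332070104
```

Call:
{"fn": "servo_tool", "kwargs": {
  "plan": [
    {"xyz":[0,0,0.1],"twist":[0,0,0],"jaw":1},
    {"xyz":[0,0,0.1],"twist":[0,0,0],"jaw":1}
  ]
}}

```text
time_s: 12.88
tool_pos: [0.5555, -0.1512, 0.3497]
tool_rot: [180.0, -0.0, 26.0]
force: [1.0, -1.1, 0.4]
grip_width: 0.0138
grasp_force: 39.9
```

Call:
{"fn": "servo_tool", "kwargs": {
  "plan": [
    {"xyz":[0,0,0.08],"twist":[0,0,0],"jaw":1},
    {"xyz":[0,0,0.08],"twist":[0,0,0],"jaw":1}
  ]
}}

```text
time_s: 13.05
tool_pos: [0.5555, -0.1512, 0.3489]
tool_rot: [180.0, -0.0, 26.0]
force: [0.9, -1.2, 0.7]
grip_width: 0.0138
grasp_force: 39.9
```

Call:
{"fn": "servo_tool", "kwargs": {
  "plan": [
    {"xyz":[0,0,0.03],"twist":[0,0,-2],"jaw":1},
    {"xyz":[0,0,0.03],"twist":[0,0,-4],"jaw":1},
    {"xyz":[0,0,0.03],"twist":[0,0,-6],"jaw":1},
    {"xyz":[0,0,0.03],"twist":[0,0,-8],"jaw":1},
    {"xyz":[0,0,0.03],"twist":[0,0,-10],"jaw":1}
  ]
}}

```text
time_s: 13.47
tool_pos: [0.5555, -0.1509, 0.3487]
tool_rot: [-180.0, -0.0, 36.1]
force: [0.6, -0.3, 2.3]
grip_width: 0.0134
grasp_force: 39.9
```

```bash
python3 s.py
```

```text
time_s 13.4667
tool_pos [ 0.5555 -0.1509  0.3487]
tool_rot [-179.9723   -0.0273   36.0923]
force [ 0.5793 -0.2803  2.2797]
wrist_torque [-0.0849 -0.0604 -0.1059]
qpos [  5.4831  11.2421   8.0246  98.624   -1.6982  70.2525 -39.978 ]
grip_width 0.013413173155032302
```

Call:
{"fn": "servo_tool", "kwargs": {
  "plan": [
    {"xyz":[0,0,0],"twist":[0,0,-2],"jaw":1},
    {"xyz":[0,0,0],"twist":[0,0,-4],"jaw":1},
    {"xyz":[0,0,0],"twist":[0,0,-6],"jaw":1},
    {"xyz":[0,0,0],"twist":[0,0,-8],"jaw":1},
    {"xyz":[0,0,0],"twist":[0,0,-10],"jaw":1}
  ]
}}

```text
time_s: 13.88
tool_pos: [0.5555, -0.1513, 0.3488]
tool_rot: [180.0, -0.0, 46.1]
force: [0.7, -0.7, 1.5]
grip_width: 0.0135
grasp_force: 40.0
```

```bash
python3 s.py
```

```text
time_s 13.8833
tool_pos [ 0.5555 -0.1513  0.3488]
tool_rot [179.9834  -0.0244  46.0557]
force [ 0.7095 -0.7446  1.4775]
wrist_torque [-0.2451 -0.1687 -0.2159]
qpos [  6.2968  11.2445   7.1305  98.59    -1.4872  70.2296 -30.15  ]
grip_width 0.013471830604567395
```

Call:
{"fn": "servo_tool", "kwargs": {
  "plan": [
    {"xyz":[0,0,0],"twist":[0,0,-2],"jaw":1},
    {"xyz":[0,0,0],"twist":[0,0,-4],"jaw":1},
    {"xyz":[0,0,0],"twist":[0,0,-6],"jaw":1},
    {"xyz":[0,0,0],"twist":[0,0,-8],"jaw":1},
    {"xyz":[0,0,0],"twist":[0,0,-10],"jaw":1},
    {"xyz":[0,0,0],"twist":[0,0,-12],"jaw":1},
    {"xyz":[0,0,0],"twist":[0,0,-14],"jaw":1}
  ]
}}

```text
time_s: 14.47
tool_pos: [0.5555, -0.1512, 0.3487]
tool_rot: [180.0, -0.0, 60.1]
force: [0.1, -0.7, 1.5]
grip_width: 0.0135
grasp_force: 40.0
```

```bash
python3 s.py
```

```text
time_s 14.4667
tool_pos [ 0.5555 -0.1512  0.3487]
tool_rot [179.9895  -0.0249  60.0517]
force [ 0.0903 -0.6864  1.5096]
wrist_torque [-0.2037 -0.1611 -0.1521]
qpos [  7.4244  11.2507   5.8531  98.5515  -1.2334  70.2419 -16.3658]
grip_width 0.013506555691282647
```

Call:
{"fn": "servo_tool", "kwargs": {
  "plan": [
    {"xyz":[0,0,0],"twist":[0,0,-2],"jaw":1},
    {"xyz":[0,0,0],"twist":[0,0,-4],"jaw":1},
    {"xyz":[0,0,0],"twist":[0,0,-6],"jaw":1},
    {"xyz":[0,0,0],"twist":[0,0,-8],"jaw":1},
    {"xyz":[0,0,0],"twist":[0,0,-10],"jaw":1},
    {"xyz":[0,0,0],"twist":[0,0,-12],"jaw":1},
    {"xyz":[0,0,0],"twist":[0,0,-14],"jaw":1}
  ]
}}

```text
time_s: 15.05
tool_pos: [0.5555, -0.1512, 0.3487]
tool_rot: [180.0, -0.0, 74.1]
force: [0.6, -1.7, 1.3]
grip_width: 0.0135
grasp_force: 39.9
```

```bash
python3 s.py
```

```text
time_s 15.05
tool_pos [ 0.5555 -0.1512  0.3487]
tool_rot [179.998   -0.0218  74.0544]
force [ 0.619  -1.7241  1.321 ]
wrist_torque [-0.2065 -0.1221 -0.1807]
qpos [ 8.5435 11.2604  4.5804 98.5127 -0.9723 70.2615 -2.5811]
grip_width 0.0135140585548712
```

Call:
{"fn": "servo_tool", "kwargs": {
  "plan": [
    {"xyz":[0,0,0],"twist":[0,0,-1.5],"jaw":1},
    {"xyz":[0,0,0],"twist":[0,0,-3],"jaw":1},
    {"xyz":[0,0,0],"twist":[0,0,-4.5],"jaw":1},
    {"xyz":[0,0,0],"twist":[0,0,-6],"jaw":1}
  ]
}}

```text
time_s: 15.38
tool_pos: [0.5554, -0.1512, 0.3487]
tool_rot: [180.0, -0.0, 80.0]
force: [-0.5, -0.8, 2.6]
grip_width: 0.0135
grasp_force: 39.9
```

```bash
python3 s.py|egrep "rot|torq"
```

```text
tool_rot [179.9979  -0.0217  80.0306]
wrist_torque [-0.1594 -0.121  -0.2555]
```

Call:
{"fn": "servo_tool", "kwargs": {
  "plan": [
    {"xyz":[0,0,0],"twist":[0,0,-1],"jaw":1},
    {"xyz":[0,0,0],"twist":[0,0,-2],"jaw":1}
  ]
}}

```text
time_s: 15.55
tool_pos: [0.5554, -0.1512, 0.3487]
tool_rot: [180.0, -0.0, 82.0]
force: [0.2, -1.1, 2.0]
grip_width: 0.0134
grasp_force: 39.9
```

```bash
python3 s.py|egrep "rot|torq"
```

```text
tool_rot [179.9948  -0.0164  82.027 ]
wrist_torque [-0.1167 -0.0517 -0.2059]
```

Call:
{"fn": "servo_tool", "kwargs": {
  "plan": [
    {"xyz":[0,0,0],"twist":[0,0,-0.8],"jaw":1},
    {"xyz":[0,0,0],"twist":[0,0,-1.5],"jaw":1}
  ]
}}

```text
time_s: 15.72
tool_pos: [0.5555, -0.1512, 0.3487]
tool_rot: [180.0, -0.0, 83.5]
force: [-0.2, -0.3, 2.9]
grip_width: 0.0134
grasp_force: 39.9
```

```bash
python3 s.py|egrep "rot|torq"
```

```text
tool_rot [179.9956  -0.0061  83.5461]
wrist_torque [-0.0987 -0.0283 -0.2074]
```

Call:
{"fn": "servo_tool", "kwargs": {
  "plan": [
    {"xyz":[0,0,0],"twist":[0,0,-0.8],"jaw":1},
    {"xyz":[0,0,0],"twist":[0,0,-1.5],"jaw":1}
  ]
}}

```text
time_s: 15.88
tool_pos: [0.5555, -0.1512, 0.3487]
tool_rot: [180.0, -0.0, 85.1]
force: [-0.5, 0.9, 2.6]
grip_width: 0.0137
grasp_force: 39.9
```

```bash
python3 s.py|egrep "rot|torq"
```

```text
tool_rot [179.9902  -0.0025  85.0638]
wrist_torque [-0.109   0.0249 -0.1813]
```

Call:
{"fn": "servo_tool", "kwargs": {
  "plan": [
    {"xyz":[0,0,0],"twist":[0,0,-0.8],"jaw":1},
    {"xyz":[0,0,0],"twist":[0,0,-1.5],"jaw":1}
  ]
}}

```text
time_s: 16.05
tool_pos: [0.5555, -0.1512, 0.3487]
tool_rot: [180.0, -0.0, 86.6]
force: [-0.8, 0.1, 2.5]
grip_width: 0.014
grasp_force: 40.0
```

```bash
python3 s.py|egrep "rot|torq"
```

```text
tool_rot [179.9923  -0.0008  86.5714]
wrist_torque [-0.1095  0.0373 -0.2184]
```

Call:
{"fn": "servo_tool", "kwargs": {
  "plan": [
    {"xyz":[0,0,0],"twist":[0,0,-0.5],"jaw":1},
    {"xyz":[0,0,0],"twist":[0,0,-1],"jaw":1}
  ]
}}

```text
time_s: 16.22
tool_pos: [0.5555, -0.1512, 0.3487]
tool_rot: [180.0, 0.0, 87.5]
force: [0.2, -0.2, 3.5]
grip_width: 0.0138
grasp_force: 40.0
```

```bash
python3 s.py|egrep "rot|torq"
```

```text
tool_rot [179.9923   0.0006  87.5454]
wrist_torque [-0.0791  0.0715 -0.2039]
```

Call:
{"fn": "servo_tool", "kwargs": {
  "plan": [
    {"xyz":[0,0,0],"twist":[0,0,-0.8],"jaw":1},
    {"xyz":[0,0,0],"twist":[0,0,-1.5],"jaw":1}
  ]
}}

```text
time_s: 16.38
tool_pos: [0.5555, -0.1512, 0.3487]
tool_rot: [180.0, 0.0, 89.1]
force: [-0.4, -1.0, 3.6]
grip_width: 0.0134
grasp_force: 40.0
```

```bash
python3 s.py|egrep "rot|torq"
```

```text
tool_rot [179.9921   0.0014  89.0734]
wrist_torque [-0.0487  0.0837 -0.1844]
```

Call:
{"fn": "servo_tool", "kwargs": {
  "plan": [
    {"xyz":[0,0,0],"twist":[0,0,-0.5],"jaw":1},
    {"xyz":[0,0,0],"twist":[0,0,-1],"jaw":1}
  ]
}}

```text
time_s: 16.55
tool_pos: [0.5555, -0.1512, 0.3487]
tool_rot: [180.0, 0.0, 90.0]
force: [-0.7, -0.4, 3.9]
grip_width: 0.0134
grasp_force: 40.0
```

```bash
python3 s.py|egrep "rot|torq"
```

```text
tool_rot [179.9898   0.0041  90.0461]
wrist_torque [-0.0329  0.1181 -0.1908]
```

Call:
{"fn": "servo_tool", "kwargs": {
  "plan": [
    {"xyz":[0,0,0],"twist":[0,0,-0.8],"jaw":1},
    {"xyz":[0,0,0],"twist":[0,0,-1.5],"jaw":1}
  ]
}}

```text
time_s: 16.72
tool_pos: [0.5555, -0.1512, 0.3487]
tool_rot: [180.0, 0.0, 91.6]
force: [0.2, 0.3, 3.8]
grip_width: 0.0138
grasp_force: 40.0
```

```bash
python3 s.py|egrep "rot|torq"
```

```text
tool_rot [179.992    0.002   91.5743]
wrist_torque [-0.0036  0.1502 -0.2027]
```

Call:
{"fn": "servo_tool", "kwargs": {
  "plan": [
    {"xyz":[0,0,0],"twist":[0,0,-0.5],"jaw":1},
    {"xyz":[0,0,0],"twist":[0,0,-1],"jaw":1}
  ]
}}

```text
time_s: 16.88
tool_pos: [0.5555, -0.1512, 0.3487]
tool_rot: [180.0, 0.0, 92.6]
force: [-1.0, 0.1, 4.8]
grip_width: 0.0137
grasp_force: 40.0
```

```bash
python3 s.py|egrep "rot|torq"
```

```text
tool_rot [179.9887   0.0062  92.5543]
wrist_torque [-0.0761  0.1079 -0.2271]
```

Call:
{"fn": "servo_tool", "kwargs": {
  "plan": [
    {"xyz":[0,0,0],"twist":[0,0,-0.5],"jaw":1},
    {"xyz":[0,0,0],"twist":[0,0,-1],"jaw":1}
  ]
}}

```text
time_s: 17.05
tool_pos: [0.5555, -0.1512, 0.3487]
tool_rot: [180.0, 0.0, 93.5]
force: [-0.6, -0.1, 5.4]
grip_width: 0.0135
grasp_force: 40.0
```

```bash
python3 s.py|egrep "rot|torq"
```

```text
tool_rot [179.9863   0.0052  93.5485]
wrist_torque [-0.036   0.1582 -0.2486]
```

Call:
{"fn": "servo_tool", "kwargs": {
  "plan": [
    {"xyz":[0,0,-0.04],"twist":[0,0,0],"jaw":1},
    {"xyz":[0,0,-0.04],"twist":[0,0,0],"jaw":1}
  ]
}}

```text
time_s: 17.22
tool_pos: [0.5555, -0.1512, 0.3487]
tool_rot: [-180.0, 0.0, 93.5]
force: [1.0, -0.8, 2.3]
grip_width: 0.014
grasp_force: 39.9
```

```bash
python3 s.py|egrep "rot|torq|for"
```

```text
tool_rot [-179.9937    0.0002   93.5088]
force [ 1.0237 -0.7931  2.2582]
wrist_torque [-0.1129  0.044  -0.1978]
```

Call:
{"fn": "servo_tool", "kwargs": {
  "plan": [
    {"xyz":[0,0,0],"twist":[0,0,-0.5],"jaw":1},
    {"xyz":[0,0,0],"twist":[0,0,-0.5],"jaw":1}
  ]
}}

```text
time_s: 17.38
tool_pos: [0.5554, -0.1512, 0.3487]
tool_rot: [-180.0, -0.0, 94.0]
force: [-0.3, 0.2, 2.7]
grip_width: 0.0135
grasp_force: 39.9
```

```bash
python3 s.py|egrep "rot|torq|for"
```

```text
tool_rot [-179.9878   -0.0027   94.0326]
force [-0.3302  0.188   2.7406]
wrist_torque [-0.0254  0.0095 -0.1829]
```

Not at the stop yet, torque is still plain friction. I'll continue.

Call:
{"fn": "servo_tool", "kwargs": {
  "plan": [
    {"xyz":[0,0,0],"twist":[0,0,-0.5],"jaw":1},
    {"xyz":[0,0,0],"twist":[0,0,-1],"jaw":1}
  ]
}}

```text
time_s: 17.55
tool_pos: [0.5554, -0.1512, 0.3487]
tool_rot: [-180.0, -0.0, 95.1]
force: [0.8, -0.0, 1.6]
grip_width: 0.0136
grasp_force: 39.9
```

```bash
python3 s.py|egrep "rot|torq"
```

```text
tool_rot [-179.9808   -0.0019   95.0509]
wrist_torque [-0.0565 -0.1294 -0.1645]
```

Call:
{"fn": "servo_tool", "kwargs": {
  "plan": [
    {"xyz":[0,0,0],"twist":[0,0,-0.5],"jaw":1},
    {"xyz":[0,0,0],"twist":[0,0,-1],"jaw":1}
  ]
}}

```text
time_s: 17.72
tool_pos: [0.5554, -0.1512, 0.3487]
tool_rot: [-180.0, -0.0, 96.1]
force: [0.1, -0.4, 1.6]
grip_width: 0.0138
grasp_force: 39.9
```

```bash
python3 s.py|egrep "rot|torq"
```

```text
tool_rot [-179.981    -0.0063   96.054 ]
wrist_torque [-0.048  -0.0094 -0.1335]
```

Call:
{"fn": "servo_tool", "kwargs": {
  "plan": [
    {"xyz":[0,0,0],"twist":[0,0,-0.5],"jaw":1},
    {"xyz":[0,0,0],"twist":[0,0,-1],"jaw":1}
  ]
}}

```text
time_s: 17.88
tool_pos: [0.5554, -0.1512, 0.3487]
tool_rot: [-180.0, -0.0, 97.1]
force: [-0.6, 0.1, 1.1]
grip_width: 0.0134
grasp_force: 39.9
```

```bash
python3 s.py|egrep "rot|torq"
```

```text
tool_rot [-179.9797   -0.006    97.0513]
wrist_torque [-0.1056 -0.055  -0.1772]
```

Call:
{"fn": "servo_tool", "kwargs": {
  "plan": [
    {"xyz":[0,0,0],"twist":[0,0,-0.5],"jaw":1},
    {"xyz":[0,0,0],"twist":[0,0,-1],"jaw":1}
  ]
}}

```text
time_s: 18.05
tool_pos: [0.5554, -0.1512, 0.3487]
tool_rot: [-180.0, -0.0, 98.0]
force: [0.2, -0.3, -0.4]
grip_width: 0.0137
grasp_force: 39.9
```

```bash
python3 s.py|egrep "rot|torq"
```

```text
tool_rot [-179.9772   -0.0045   98.0468]
wrist_torque [-0.0492  0.0042 -0.2119]
```

Call:
{"fn": "servo_tool", "kwargs": {
  "plan": [
    {"xyz":[0,0,0],"twist":[0,0,-0.5],"jaw":1},
    {"xyz":[0,0,0],"twist":[0,0,-1],"jaw":1}
  ]
}}

```text
time_s: 18.22
tool_pos: [0.5554, -0.1512, 0.3487]
tool_rot: [-180.0, -0.0, 99.1]
force: [-0.6, -1.2, -0.2]
grip_width: 0.0135
grasp_force: 39.9
```

```bash
python3 s.py|egrep "rot|torq"
```

```text
tool_rot [-179.976    -0.0073   99.0552]
wrist_torque [-0.0801 -0.0701 -0.1718]
```

Call:
{"fn": "servo_tool", "kwargs": {
  "plan": [
    {"xyz":[0,0,0],"twist":[0,0,-0.5],"jaw":1},
    {"xyz":[0,0,0],"twist":[0,0,-1],"jaw":1}
  ]
}}

```text
time_s: 18.38
tool_pos: [0.5554, -0.1512, 0.3487]
tool_rot: [-180.0, -0.0, 100.1]
force: [-0.8, 0.4, -0.4]
grip_width: 0.0137
grasp_force: 39.9
```

```bash
python3 s.py|egrep "rot|torq"
```

```text
tool_rot [-179.979    -0.0059  100.0535]
wrist_torque [-0.1064 -0.1094 -0.1828]
```

Call:
{"fn": "servo_tool", "kwargs": {
  "plan": [
    {"xyz":[0,0,0],"twist":[0,0,-0.5],"jaw":1},
    {"xyz":[0,0,0],"twist":[0,0,-1],"jaw":1}
  ]
}}

```text
time_s: 18.55
tool_pos: [0.5554, -0.1512, 0.3488]
tool_rot: [-180.0, -0.0, 101.1]
force: [-0.1, 0.1, -1.9]
grip_width: 0.0137
grasp_force: 39.9
```

```bash
python3 s.py|egrep "rot|torq"
```

```text
tool_rot [-179.98     -0.0056  101.0529]
wrist_torque [-0.1058 -0.0249 -0.187 ]
```

Call:
{"fn": "servo_tool", "kwargs": {
  "plan": [
    {"xyz":[0,0,0],"twist":[0,0,-0.5],"jaw":1},
    {"xyz":[0,0,0],"twist":[0,0,-1],"jaw":1}
  ]
}}

```text
time_s: 18.72
tool_pos: [0.5554, -0.1512, 0.3487]
tool_rot: [-180.0, -0.0, 102.1]
force: [-0.5, -0.6, -1.8]
grip_width: 0.0138
grasp_force: 39.9
```

```bash
python3 s.py|egrep "rot|torq"
```

```text
tool_rot [-179.9741   -0.0089  102.051 ]
wrist_torque [-0.0876 -0.0294 -0.1352]
```

Call:
{"fn": "servo_tool", "kwargs": {
  "plan": [
    {"xyz":[0,0,0],"twist":[0,0,-0.5],"jaw":1},
    {"xyz":[0,0,0],"twist":[0,0,-1],"jaw":1}
  ]
}}

```text
time_s: 18.88
tool_pos: [0.5554, -0.1512, 0.3487]
tool_rot: [-180.0, -0.0, 103.0]
force: [0.0, -0.0, -2.3]
grip_width: 0.0134
grasp_force: 39.9
```

```bash
python3 s.py|egrep "rot|torq"
```

```text
tool_rot [-179.9772   -0.0079  103.0482]
wrist_torque [-0.0831 -0.0365 -0.1432]
```

Call:
{"fn": "servo_tool", "kwargs": {
  "plan": [
    {"xyz":[0,0,0.02],"twist":[0,0,-0.5],"jaw":1},
    {"xyz":[0,0,0.02],"twist":[0,0,-1],"jaw":1}
  ]
}}

```text
time_s: 19.05
tool_pos: [0.5554, -0.1512, 0.3487]
tool_rot: [-180.0, -0.0, 104.0]
force: [-0.6, -0.5, -2.3]
grip_width: 0.0138
grasp_force: 39.9
```

```bash
python3 s.py|egrep "rot|torq"
```

```text
tool_rot [-179.991    -0.0026  104.048 ]
wrist_torque [-0.0672  0.0167 -0.1953]
```

Call:
{"fn": "servo_tool", "kwargs": {
  "plan": [
    {"xyz":[0,0,0],"twist":[0,0,-0.5],"jaw":1},
    {"xyz":[0,0,0],"twist":[0,0,-1],"jaw":1}
  ]
}}

```text
time_s: 19.22
tool_pos: [0.5554, -0.1512, 0.3487]
tool_rot: [-180.0, -0.0, 105.0]
force: [0.1, -0.8, -1.1]
grip_width: 0.0133
grasp_force: 39.9
```

```bash
python3 s.py|egrep "rot|torq"
```

```text
tool_rot [-179.9903   -0.0038  105.0491]
wrist_torque [-0.0656 -0.0094 -0.1587]
```

Call:
{"fn": "servo_tool", "kwargs": {
  "plan": [
    {"xyz":[0,0,0],"twist":[0,0,-0.5],"jaw":1},
    {"xyz":[0,0,0],"twist":[0,0,-1],"jaw":1}
  ]
}}

```text
time_s: 19.38
tool_pos: [0.5554, -0.1512, 0.3488]
tool_rot: [-180.0, 0.0, 106.1]
force: [0.0, 0.1, -1.4]
grip_width: 0.0138
grasp_force: 39.9
```

```bash
python3 s.py|egrep "rot|torq"
```

```text
tool_rot [-179.9966    0.001   106.0507]
wrist_torque [-0.0862  0.1265 -0.1564]
```

Call:
{"fn": "servo_tool", "kwargs": {
  "plan": [
    {"xyz":[0,0,0],"twist":[0,0,-0.5],"jaw":1},
    {"xyz":[0,0,0],"twist":[0,0,-1],"jaw":1}
  ]
}}

```text
time_s: 19.55
tool_pos: [0.5554, -0.1512, 0.3487]
tool_rot: [-180.0, -0.0, 107.1]
force: [-0.6, -0.3, -2.0]
grip_width: 0.0138
grasp_force: 39.9
```

```bash
python3 s.py|egrep "rot|torq"
```

```text
tool_rot [-179.9948   -0.0012  107.05  ]
wrist_torque [-0.0147  0.1201 -0.1647]
```

Call:
{"fn": "servo_tool", "kwargs": {
  "plan": [
    {"xyz":[0,0,0],"twist":[0,0,-0.5],"jaw":1},
    {"xyz":[0,0,0],"twist":[0,0,-0.5],"jaw":1}
  ]
}}

```text
time_s: 19.72
tool_pos: [0.5554, -0.1512, 0.3487]
tool_rot: [-180.0, -0.0, 107.5]
force: [-0.1, -0.4, -1.6]
grip_width: 0.0135
grasp_force: 39.9
```

```bash
python3 s.py|egrep "rot|torq"
```

```text
tool_rot [-179.9955   -0.0005  107.5335]
wrist_torque [-0.0586  0.0894 -0.1039]
```

Call:
{"fn": "servo_tool", "kwargs": {
  "plan": [
    {"xyz":[0,0,0],"twist":[0,0,-0.5],"jaw":1},
    {"xyz":[0,0,0],"twist":[0,0,-0.5],"jaw":1}
  ]
}}

```text
time_s: 19.88
tool_pos: [0.5555, -0.1512, 0.3488]
tool_rot: [-180.0, 0.0, 108.0]
force: [0.4, -0.8, -1.3]
grip_width: 0.0136
grasp_force: 39.9
```

```bash
python3 s.py|egrep "rot|torq|qpos"
```

```text
tool_rot [-179.9974    0.0011  108.0312]
wrist_torque [-0.1099  0.123  -0.1585]
qpos [11.2586 11.3065  1.5    98.405  -0.31   70.2942 30.8652]
```

Run:
```python
from h import *
w=env.read_camera("wrist");cv2.imwrite("pics/w2.png",w["img"][:,:,::-1])
```

```text
(no output)
```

View pics/w2.png

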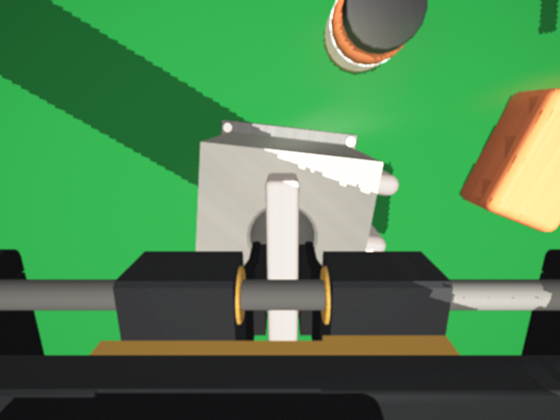

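The bar lies straight in the jaws, from (283,180) to (283,338), so nothing has slipped. I'll carry on toward the stop.

Call:
{"fn": "servo_tool", "kwargs": {
  "plan": [
    {"xyz":[0,0,0],"twist":[0,0,-0.5],"jaw":1},
    {"xyz":[0,0,0],"twist":[0,0,-1],"jaw":1}
  ]
}}

```text
time_s: 20.1
tool_pos: [0.5554, -0.1512, 0.3487]
tool_rot: [-180.0, 0.0, 109.0]
force: [-0.3, -1.5, -1.9]
grip_width: 0.0136
grasp_force: 39.9
```

```bash
python3 s.py|egrep "rot|torq"
```

```text
tool_rot [-179.9956    0.      109.0453]
wrist_torque [-0.0669  0.0887 -0.1787]
```

Call:
{"fn": "servo_tool", "kwargs": {
  "plan": [
    {"xyz":[0,0,0],"twist":[0,0,-0.5],"jaw":1},
    {"xyz":[0,0,0],"twist":[0,0,-0.5],"jaw":1}
  ]
}}

```text
time_s: 20.27
tool_pos: [0.5555, -0.1512, 0.3488]
tool_rot: [-180.0, 0.0, 109.5]
force: [-1.2, -0.2, -1.9]
grip_width: 0.0139
grasp_force: 39.9
```

```bash
python3 s.py|egrep "rot|torq"
```

```text
tool_rot [-179.9987    0.0006  109.5361]
wrist_torque [-0.0817  0.1796 -0.1327]
```

Call:
{"fn": "servo_tool", "kwargs": {
  "plan": [
    {"xyz":[0,0,0],"twist":[0,0,-0.5],"jaw":1},
    {"xyz":[0,0,0],"twist":[0,0,-0.5],"jaw":1}
  ]
}}

```text
time_s: 20.43
tool_pos: [0.5555, -0.1512, 0.3487]
tool_rot: [-180.0, 0.0, 110.0]
force: [-0.3, -0.1, -1.3]
grip_width: 0.0135
grasp_force: 39.9
```

```bash
python3 s.py|egrep "rot|torq"
```

```text
tool_rot [-179.999     0.0018  110.0311]
wrist_torque [-0.0607  0.1505 -0.1259]
```

Call:
{"fn": "servo_tool", "kwargs": {
  "plan": [
    {"xyz":[0,0,0],"twist":[0,0,-0.5],"jaw":1},
    {"xyz":[0,0,0],"twist":[0,0,-1],"jaw":1}
  ]
}}

```text
time_s: 20.6
tool_pos: [0.5555, -0.1512, 0.3488]
tool_rot: [180.0, 0.0, 111.0]
force: [0.2, -0.1, -1.9]
grip_width: 0.0138
grasp_force: 39.9
```

```bash
python3 s.py|egrep "rot|torq"
```

```text
tool_rot [179.9995   0.0015 111.0475]
wrist_torque [-0.0452  0.1451 -0.1897]
```

Call:
{"fn": "servo_tool", "kwargs": {
  "plan": [
    {"xyz":[0,0,0],"twist":[0,0,-0.5],"jaw":1},
    {"xyz":[0,0,0],"twist":[0,0,-0.5],"jaw":1}
  ]
}}

```text
time_s: 20.77
tool_pos: [0.5554, -0.1512, 0.3487]
tool_rot: [-180.0, 0.0, 111.5]
force: [-1.2, 0.2, -2.1]
grip_width: 0.0133
grasp_force: 39.9
```

```bash
python3 s.py|egrep "rot|torq"
```

```text
tool_rot [-179.9988    0.0021  111.5382]
wrist_torque [-0.0913  0.1901 -0.1085]
```

Call:
{"fn": "servo_tool", "kwargs": {
  "plan": [
    {"xyz":[0,0,0],"twist":[0,0,-0.5],"jaw":1},
    {"xyz":[0,0,0],"twist":[0,0,-0.5],"jaw":1}
  ]
}}

```text
time_s: 20.93
tool_pos: [0.5555, -0.1512, 0.3487]
tool_rot: [-180.0, 0.0, 112.0]
force: [-0.4, 0.3, -1.5]
grip_width: 0.0132
grasp_force: 39.9
```

```bash
python3 s.py|egrep "rot|torq"
```

```text
tool_rot [-179.9977    0.0002  112.031 ]
wrist_torque [-0.0706  0.2052 -0.1684]
```

Call:
{"fn": "servo_tool", "kwargs": {
  "plan": [
    {"xyz":[0,0,0],"twist":[0,0,-0.5],"jaw":1},
    {"xyz":[0,0,0],"twist":[0,0,-0.8],"jaw":1}
  ]
}}

```text
time_s: 21.1
tool_pos: [0.5555, -0.1512, 0.3488]
tool_rot: [180.0, 0.0, 112.8]
force: [-1.0, 0.5, -2.5]
grip_width: 0.0138
grasp_force: 39.9
```

```bash
python3 s.py|egrep "rot|torq"
```

```text
tool_rot [179.9989   0.0035 112.839 ]
wrist_torque [-0.0644  0.1091 -0.1817]
```

Call:
{"fn": "servo_tool", "kwargs": {
  "plan": [
    {"xyz":[0,0,0],"twist":[0,0,-0.5],"jaw":1},
    {"xyz":[0,0,0],"twist":[0,0,-0.8],"jaw":1}
  ]
}}

```text
time_s: 21.27
tool_pos: [0.5554, -0.1512, 0.3488]
tool_rot: [-180.0, 0.0, 113.6]
force: [-1.6, -0.1, -1.6]
grip_width: 0.0136
grasp_force: 39.9
```

```bash
python3 s.py|egrep "rot|torq"
```

```text
tool_rot [-179.9999    0.0007  113.6432]
wrist_torque [-0.0061  0.1539 -0.1829]
```

Call:
{"fn": "servo_tool", "kwargs": {
  "plan": [
    {"xyz":[0,0,0],"twist":[0,0,-0.5],"jaw":1},
    {"xyz":[0,0,0],"twist":[0,0,-0.8],"jaw":1}
  ]
}}

```text
time_s: 21.43
tool_pos: [0.5555, -0.1512, 0.3487]
tool_rot: [-180.0, 0.0, 114.4]
force: [-0.8, -0.1, -2.5]
grip_width: 0.0138
grasp_force: 39.9
```

```bash
python3 s.py|egrep "rot|torq|eff"
```

```text
tool_rot [-179.9977    0.0021  114.4446]
wrist_torque [-0.0583  0.2122 -0.2186]
```

```bash
cat > av.py <<'E'
from cell import env
import numpy as np
L=[]
for i in range(6):
    env.read_camera("wrist");o=env.get_obs();L.append([o["wrist_torque"][2],o["force"][2],o["tool_rot"][2]])
print(np.round(np.mean(L,0),3),np.round(np.std(L,0),3))
E
python3 av.py
```

```text
[ -0.151  -2.421 114.412] [0.031 0.464 0.015]
```

Call:
{"fn": "servo_tool", "kwargs": {
  "plan": [
    {"xyz":[0,0,0],"twist":[0,0,-0.5],"jaw":1},
    {"xyz":[0,0,0],"twist":[0,0,-0.5],"jaw":1}
  ]
}}

```text
time_s: 21.9
tool_pos: [0.5555, -0.1512, 0.3488]
tool_rot: [-180.0, 0.0, 114.9]
force: [0.4, -0.8, -1.6]
grip_width: 0.0135
grasp_force: 39.9
```

```bash
python3 av.py
```

```text
[ -0.186  -2.408 114.9  ] [0.027 0.391 0.004]
```

Call:
{"fn": "servo_tool", "kwargs": {
  "plan": [
    {"xyz":[0,0,0],"twist":[0,0,-0.5],"jaw":1},
    {"xyz":[0,0,0],"twist":[0,0,-0.5],"jaw":1}
  ]
}}

```text
time_s: 22.37
tool_pos: [0.5555, -0.1512, 0.3488]
tool_rot: [180.0, -0.0, 115.4]
force: [-1.4, -0.1, -1.5]
grip_width: 0.0136
grasp_force: 40.0
```

```bash
python3 av.py
```

```text
[ -0.253  -2.644 115.398] [0.038 0.362 0.003]
```

Call:
{"fn": "servo_tool", "kwargs": {
  "plan": [
    {"xyz":[0,0,0],"twist":[0,0,-0.2],"jaw":1},
    {"xyz":[0,0,0],"twist":[0,0,-0.2],"jaw":1}
  ]
}}

```text
time_s: 22.83
tool_pos: [0.5555, -0.1512, 0.3488]
tool_rot: [180.0, -0.0, 115.6]
force: [-0.4, -0.2, -3.1]
grip_width: 0.0138
grasp_force: 40.0
```

```bash
python3 av.py
```

```text
[ -0.281  -2.833 115.599] [0.024 0.374 0.002]
```

The stop has been reached: torque rose from a 0.16 plateau to 0.28 N m. I'll unload within the play, release and withdraw.

Call:
{"fn": "servo_tool", "kwargs": {
  "plan": [
    {"xyz":[0,0,0],"twist":[0,0,1],"jaw":1},
    {"xyz":[0,0,0],"twist":[0,0,2],"jaw":1},
    {"xyz":[0,0,0.03],"twist":[0,0,2],"jaw":1}
  ]
}}

```text
time_s: 23.38
tool_pos: [0.5556, -0.1511, 0.3488]
tool_rot: [180.0, 0.0, 113.6]
force: [-0.4, -0.2, -0.7]
grip_width: 0.0136
grasp_force: 39.9
```

```bash
python3 av.py
```

```text
[-2.20000e-02 -9.62000e-01  1.13616e+02] [0.029 0.64  0.005]
```

Call:
{"fn": "servo_tool", "kwargs": {
  "plan": [
    {"xyz":[0,0,0],"twist":[0,0,0],"jaw":0.5},
    {"xyz":[0,0,0],"twist":[0,0,0],"jaw":0.5},
    {"xyz":[0,0,0],"twist":[0,0,0],"jaw":0.5},
    {"xyz":[0,0,0],"twist":[0,0,0],"jaw":0.5},
    {"xyz":[0,0,0],"twist":[0,0,0],"jaw":0.5},
    {"xyz":[0,0,0],"twist":[0,0,0],"jaw":0.5}
  ]
}}

```text
time_s: 24.18
tool_pos: [0.5555, -0.1512, 0.3486]
tool_rot: [180.0, 0.0, 113.6]
force: [-0.2, 0.5, -0.1]
grip_width: 0.0412
grasp_force: 0.0
```

Call:
{"fn": "servo_tool", "kwargs": {
  "plan": [
    {"xyz":[0,0,-0.5],"twist":[0,0,0],"jaw":0.5},
    {"xyz":[0,0,-2],"twist":[0,0,0],"jaw":0.5},
    {"xyz":[0,0,-4],"twist":[0,0,0],"jaw":0.5},
    {"xyz":[0,0,-6],"twist":[0,0,0],"jaw":0.5},
    {"xyz":[0,0,-8],"twist":[0,0,0],"jaw":0.5},
    {"xyz":[0,0,-10],"twist":[0,0,0],"jaw":0.5},
    {"xyz":[0,0,-12],"twist":[0,0,0],"jaw":0.5},
    {"xyz":[0,0,-12],"twist":[0,0,0],"jaw":0.5},
    {"xyz":[0,0,-12],"twist":[0,0,0],"jaw":0.5}
  ]
}}

```text
time_s: 24.93
tool_pos: [0.5556, -0.1512, 0.47]
tool_rot: [179.9, 0.1, 113.6]
force: [-0.4, 0.3, -0.5]
grip_width: 0.0437
grasp_force: 0.0
```

Run:
```python
from h import *
a=env.read_camera("scene")["img"];b=env.read_camera("side")["img"]
f=lambda i,x,y:cv2.resize(i[y:y+150,x:x+100],None,fx=4,fy=4,interpolation=cv2.INTER_CUBIC)
cv2.imwrite("pics/c3.png",np.hstack([f(a,175,110),f(b,247,170)])[:,:,::-1])
```

```text
(no output)
```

View pics/c3.png

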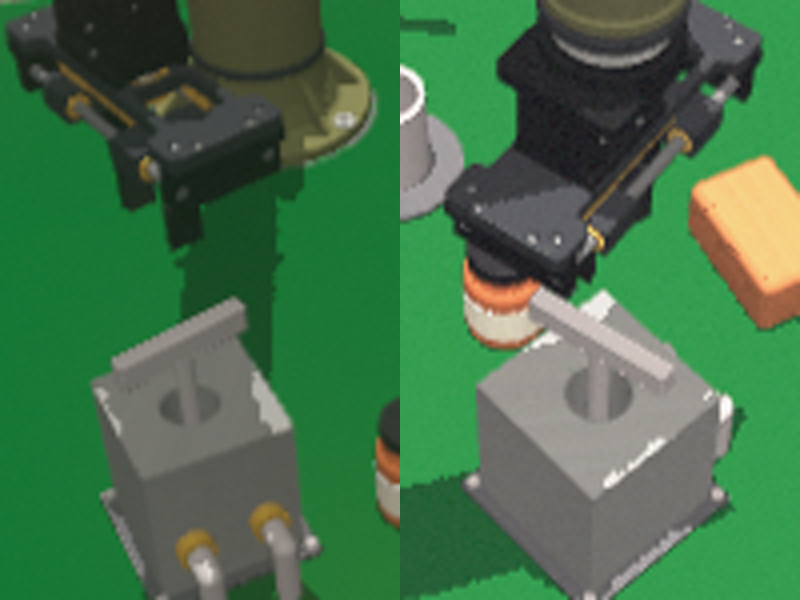

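The key stands upright and fully down in the shaft, with its bar at (180,340) in scene and (600,335) in side. The gripper is clear of it.

```bash
python3 -c "
from cell import env
print(env.sign_off())"
```

```text
the job is handed in; nothing more can be done
None
```

The job is handed in: the valve is turned anticlockwise to its stop (felt as twist rising from about 0.16 to 0.28 N m), the key is left standing fully home on the stem, the gripper is clear, and nothing else was touched.

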